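# Unpin a greased bearing and hold it up in the tongs

## Task

Draw the red-handled pin up out of the greased bearing on the blue stand and park it upright in the notch at the end of the stand, resting on its flange, and let go of it. Then take the spring tongs from the yellow holder, squeeze them shut on the bearing and lift it at least 80 mm above where it sat; never touch the greasy bearing with the gripper itself, do not drop it, and leave the other things on the bench alone. Finish while holding: the bearing stays up, still, pinched in the tongs, with the tongs in the gripper.

Things in the scene. Friction and masses are not known exactly. Their poses are not given: they have to be found in the camera images.
- pin_grip (a point): middle of the pin's upright red handle, a cylinder 14 mm in diameter and 44 mm tall. Below the handle come a steel flange 28 mm across and 4 mm thick (its underside 26 mm below this point), then a shank 8 mm in diameter and 46 mm long. z points up along the pin. The pin hangs loose by its flange on the bearing's top; raise it 60 mm or more to clear the bearing
- pin_tip (a point): lower end of the pin's shank, 72 mm below pin_grip
- pin: the steel pin with the red handle, about 60 g; origin at the lower end of its shank. At the start its shank passes loosely through the bearing into the stand's bore
- stand_notch (a point): parking place: middle of the notch in the stand's end, level with the stand's top face (50 mm above the bench). The notch is a vertical slot through the stand's full height, 14 mm wide (x), open above and at the +y end, from 10 mm behind this point to 15 mm ahead (+y). A pin lowered here rests on its flange, the middle of its handle 26 mm above this point
- stand_bore (a point): centre of the top of the stand's pedestal (60 mm above the bench), on which the bearing lies; 75 mm from stand_notch, towards -y
- stand: fixed blue block, 70 (x) by 130 (y) by 50 mm high; origin at the centre of its underside; at y = -25 mm a square pedestal 24 mm wide and 10 mm high with a 12 mm bore carries the bearing, in its +y end is the notch
- bearing_center (a point): centre (half-way up) of the greased ball bearing, a steel ring of 32 mm outside diameter, 14 mm bore, 16 mm high, lying flat on the pedestal, its centre 68 mm above the bench and 18 mm above the stand's top face. About 60 g.
- bearing: the bearing; origin at the centre of its underside
- tongs_grip (a point): midway between the two black grip plates of the tongs. Grip from above across the plates, along this point's y; each is 20 mm wide and 32 mm tall, centred at this height. Over the plates: 54 mm sprung open, 46 mm with the bearing in the jaws, 43 mm fully shut. The tongs' top is 41 mm above this point. A partial squeeze (to about 50 mm) carries the tongs with jaws open
- tongs_tips (a point): midway between the two jaw pads, 87 mm straight below tongs_grip. Pads 20 mm wide and 16 mm tall, centred at this height, 59 mm apart when open (71 mm over their backs), closing evenly from both sides along y and parallel at 32 mm apart
- tongs: steel spring tongs, 136 mm tall, about 100 g, standing upright in the holder, jaws down, one arm on the +y and one on the -y side; origin at the foot, 8 mm below tongs_tips. The spring pushes back on the grip plates with 4 N when open, 8 N with the bearing in the jaws. Lift 60 mm or more to clear the holder
- tongs_left (a joint): swing of the left jaw: 0 sprung open, 0.105 rad with the bearing in the jaws, 0.15 fully shut; the right jaw moves alike
- holder: fixed yellow open-topped box standing the tongs upright, 34 (x) by 85 (y) by 55 mm high, walls 5 mm, on a foot 70 by 115 mm; origin at the centre of its underside; y is the direction in which the tongs open
- funnel: black plastic funnel standing mouth down, 116 mm across, 130 mm tall; origin at the centre of its underside. Leave alone.
- gauge: chrome pencil tyre gauge lying on the bench, 126 mm long, 15 mm thick, along its x; origin on its underside. Leave alone.
- wiper_a: folded black wiper arm lying on the bench, 320 mm long along its x, 24 mm high; origin at the middle of its underside. Leave alone.
- wiper_b: second folded wiper arm, same size and frame as wiper_a. Leave alone.
- bowl: white ceramic bowl of spare end caps, 120 mm across, 50 mm high; origin at the centre of its underside. Leave alone.
Mind the look-alikes: they are no part of the job. Of the things that look like the tongs, the largest one is meant.

How it is judged:
On the way, in this order (a step that is already met when the one before it is completed fails the run):
1. the pin is drawn clear above the bearing, which stays on its pedestal (z of pin_tip in the frame of stand above 0.078 m and distance between bearing_center and stand_bore below 0.016 m), for 0.1 s.
2. the pin stands upright in the notch on its flange, let go (x of pin_grip in the frame of stand_notch between -0.006 and 0.006 m and y of pin_grip in the frame of stand_notch between -0.01 and 0.011 m and z of pin_grip in the frame of stand_notch between 0.022 and 0.03 m and angle between pin_grip's own z axis and vertical below 0.15 rad and contact force between the fingers and pin below 0.1 N and distance between bearing_center and stand_bore below 0.016 m), for 0.3 s.
3. the tongs are lifted out of the holder in the gripper (height (world z) of tongs_tips above 0.06 m and contact force between the fingers and tongs above 1 N), for 0.2 s.
4. the bearing is pinched in the tongs and lifted off (height (world z) of bearing_center above 0.145 m and contact force between bearing and tongs above 1 N and contact force between the fingers and tongs above 2 N and contact force between bearing and the fingers below 0.2 N and contact force between bearing and stand below 0.05 N and contact force between bearing and pin below 0.05 N and distance between bearing_center and tongs_tips below 0.016 m), for 0.2 s.
At the end, for the whole second after the job is handed in: Bearing centre over 145 mm above the bench, within 16 mm of the middle of the jaw pads, still, pressed by the tongs (over 1 N), touching no finger, stand or pin; tongs gripped (over 2 N); pin upright (0.15 rad) on its flange in the notch, within 6 mm across and 10 mm along, let go (all of step 4 and x of pin_grip in the frame of stand_notch between -0.006 and 0.006 m and y of pin_grip in the frame of stand_notch between -0.01 and 0.011 m and z of pin_grip in the frame of stand_notch between 0.022 and 0.03 m and angle between pin_grip's own z axis and vertical below 0.15 rad and contact force between the fingers and pin below 0.1 N and linear speed of bearing below 0.03 m/s); the arm keeps its last pose, push and grip.
It fails at once if the gripper's fingers touch the greased bearing (contact force between the fingers and bearing above 0.3 N).
It fails at once if the bearing is dropped off its pedestal (height (world z) of bearing_center below 0.055 m).
It fails at once if another thing on the bench is pushed away (30 mm) (distance of any of funnel, gauge, wiper_a, wiper_b, bowl from where it was at the start of the episode above 0.03 m).
It also fails if it takes over 53 s, if anything falls off the work surface, if the arm or the gripper's body presses on something with over 40 N, if the wrist force passes 120 N, or if a joint passes its speed limit or range.

## Robot

A 6-joint arm with a two-finger parallel gripper is mounted at the origin on the work surface. World frame = base frame: x ahead of the robot, y to its left, z up, the work surface at z = 0. Lengths are in m, angles in rad, forces in N, time in s.
With the tool pointing down it reaches from about 0.325 to 0.75 m from the base axis. Payload 7.6 kg.
Tool frame: the origin (TCP) lies at the very end of the fingers, on their centre line; the grasp point (between the pads) lies 19 mm behind it; z points along the fingers, y is the line along which they close (so a half turn about z gives the same grasp; the last joint's range is limited). The gripper opens to 85 mm and grips with 20 to 120 N. Pads are 22 mm wide; open, the fingers measure 114 mm over their backs; the gripper's body (76 mm by 85 mm) begins 54 mm behind the grasp point. The pads swing forward as they close: fully open they stand 13 mm farther back than shut.
Start: joints at [1.196, 0.052, 1.401, -0, 1.689, -0.07], TCP at [0.158, 0.501, 0.231] pointing down, gripper open.
Joint ranges: [-2.9, 2.9], [-0.91, 2.17], [0.12, 2.37], [-1.06, 4.2], [0.26, 2.73], [-2.93, 2.93]. Speed limits (rad/s): [2.57, 2.57, 3.01, 3.14, 3.14, 3.14].

## Interface

Orientations are given as a unit quaternion [x, y, z, w].
In Python, from station import read_state, vision, order, outline_of, mark_of gives the robot as it stands.
- The arm moves only by the tool send_rows, never from a script. Its argument "rows" is a list of rows, each a list of 2 entries, a list of its own where there are three numbers: the shift along the tool's x, y, z as a fraction of full scale, then the turn, a rotation vector about the tool's x, y, z as a fraction of full scale. In form: [[[dx, dy, dz], [ax, ay, az]], ...]. A call has 1 to 8 rows; each row is the pose to reach, as a shift and turn from the pose commanded when the call began, along the tool's axes at that moment; what a row does not reach only later rows make up. Full scale, the value 1, is 500 mm for a shift and 90 degrees for a turn. A row lasts 1/10 s, in which the tool goes at most 50 mm and 8.59 degrees, less where a joint would pass 70% of its speed; a pose out of reach is approached as far as the arm can. A call with a number of a shift or a turn outside -1 to 1 is refused whole. A call with a gripper value outside its range is refused whole. "claw" is the opening, from 0 (shut) to 1 (fully open), set as the call begins (left out, the last holds). The fingers move at their own pace and stop on an object; the grip force is fixed at half the most. Time passes only in rows, so rows that repeat a pose let the fingers close. It gives the time, the measured TCP pose, the force, the opening and the grip force at its end, in the units of the state.
- read_state(): the state, without advancing time (a new reading comes with each control period).
- vision.camera(name): name is "scene" or "top" or "wrist"; returns a dict with "img" (384x512x3 uint8, red, green, blue), "K" (3x3 intrinsics, pixels), "dist_coeffs" ([k1, k2, p1, p2, k3] as OpenCV has them; the pictures are not rectified), "R" (3x3) and "t" (3): a world point X has camera coordinates R X + t. Camera axes: x right, y down, z forward; pixel columns grow to the right and rows downward; lengths in m; the calibration is good to about 2 mm. A picture is of the moment at which its call begins. There is no depth.
- order.finish_job(): hands the job in; it is judged then, once.
Trained networks look in a picture, given as the dict that the camera call returned (one of the last four; its "shot" number tells which), for a name from the list of things; names that differ only in an ending like _2 or _b are one class to them, and where a whole thing is asked for, a point or a joint stands for the part that bears it (a point fixed in the world has none). Each returns a list of dicts, best first, with "conf" (0 to 1); they miss things now and then, are a little off and sometimes report something else, mostly with a low value. They report only what shows in the picture. A call takes as long as a camera call. They do not tell look-alikes from the thing itself.
- outline_of(target, picture): "pixels" (384x512 bool, what is visible of it) and "bbox" ([left, top, right, bottom] as shares, 0 to 1, of the picture: columns of its width, rows of its height, round what is visible of it).
- mark_of(target, picture): "centre" ([row, column] as shares, 0 to 1, of the picture: columns of its width, rows of its height: a listed point, or the origin of a listed thing).
The state is a dict: "clock": time; "joint_pos": joint angles; "joint_vel": joint speeds; "joint_efforts": joint torques, N m; "tcp_pos": TCP position; "tool_rot": TCP orientation; "contact_force": force on the tool from outside, world axes, zero at the start; "wrist_torque": the same for the moment, N m; "grip_width": opening from 0.0 (shut) to 1.0 (fully open); "finger_force": force on a finger pad.
Only numpy, scipy, OpenCV 4.12 (cv2) and the standard library are available. Lean on these libraries where they do the work, as an engineer would, in place of code of your own. Each camera call takes 0.05 s, during which the arm holds its last target. There are 200 camera calls.

## Working session

There is one attempt and no reset: what is moved stays moved. The work goes in short steps, Python scripts to look and compute and a tool call to move; the robot and the scene stay as the last step left them, time stands still between calls to the robot, and variables do not carry over. Pictures are saved under pics/ and viewed, at most 10 in all, crops included, and the job is handed in when it is done.

Besides the shell and the picture viewer there is one more tool, called after "Request:" as name(argument=value, ...), one argument or row to a line, values as JSON. send_rows: Moves the arm, as the interface text tells. Shift numbers are shares of 500 mm and turn numbers shares of 90 degrees, none past 1 either way. Its arguments: {"type":"object","properties":{"rows":{"type":"array"},"claw":{"type":"number"}},"required":["rows"]}

```bash
mkdir -p pics
cat > h.py <<'E'
import numpy as np,cv2,json
from station import read_state, vision, order, outline_of, mark_of
def save(p,n): cv2.imwrite('pics/'+n,cv2.cvtColor(p['img'],cv2.COLOR_RGB2BGR))
def ray(p,uv):
    K=np.array(p['K'],float);d=np.array(p['dist_coeffs'],float)
    n=cv2.undistortPoints(np.array([[uv]],float),K,d)[0,0]
    R=np.array(p['R']);t=np.array(p['t'])
    return -R.T@t, R.T@np.array([n[0],n[1],1.])
def atz(p,uv,z):
    c,d=ray(p,uv); return c+d*(z-c[2])/d[2]
def uv(c): return (c[1]*512,c[0]*384)
def proj(p,X):
    r=cv2.Rodrigues(np.array(p['R'],float))[0]
    return cv2.projectPoints(np.array(X,float).reshape(-1,1,3),r,np.array(p['t'],float),np.array(p['K'],float),np.array(p['dist_coeffs'],float))[0].reshape(-1,2)
def tri(rs):
    A=np.zeros((3,3));b=np.zeros(3)
    for c,d in rs:
        d=d/np.linalg.norm(d);M=np.eye(3)-np.outer(d,d);A+=M;b+=M@c
    return np.linalg.solve(A,b)
E
python3 - <<'E'
from h import *
Z=dict(pin_grip=.086,stand_notch=.05,stand_bore=.06,bearing_center=.068,stand=0,tongs_grip=.1,tongs_tips=.01,holder=0,funnel=0,bowl=0,wiper_a=0,gauge=0)
Z['pin_grip']=.102
np.set_printoptions(precision=4,suppress=True)
s=read_state();print(s['tcp_pos'],s['tool_rot'],s['clock'])
P={n:vision.camera(n) for n in('scene','top')}
for n,p in P.items():
    save(p,n+'0.png')
    print(n,-np.array(p['R']).T@p['t'])
    for k,z in Z.items():
        for m in mark_of(k,p)[:4]:
            if m['conf']>.2: print(k,round(m['conf'],2),np.round(uv(m['centre'])),atz(p,uv(m['centre']),z)[:2])
cv2.imwrite('pics/both.png',np.hstack([cv2.imread('pics/scene0.png'),cv2.imread('pics/top0.png')])[:,:])
E
```

```text
[0.1574 0.5005 0.2305] [ 0.1518  0.9884 -0.0008 -0.0002] 0.0
scene [1.0985 0.6954 0.6869]
pin_grip 0.56 [255. 170.] [ 0.5636 -0.1514]
pin_grip 0.43 [176. 203.] [ 0.7919 -0.1253]
stand_notch 0.86 [261. 203.] [ 0.5876 -0.0846]
stand_bore 0.56 [257. 182.] [ 0.5537 -0.1578]
bearing_center 0.49 [256. 183.] [ 0.5663 -0.1448]
stand 0.91 [263. 212.] [ 0.5662 -0.1107]
stand 0.57 [328. 347.] [0.6981 0.3084]
tongs_grip 0.85 [355. 216.] [0.4834 0.1273]
tongs_grip 0.56 [322. 229.] [0.5726 0.1232]
tongs_grip 0.56 [378. 277.] [0.5764 0.2929]
tongs_grip 0.53 [314. 265.] [0.6554 0.2034]
tongs_tips 0.67 [313. 263.] [0.587  0.1212]
tongs_tips 0.66 [349. 236.] [0.4541 0.0917]
tongs_tips 0.6 [371. 303.] [0.5622 0.277 ]
tongs_tips 0.48 [222. 256.] [ 0.7431 -0.0071]
holder 0.56 [312. 263.] [0.5803 0.113 ]
funnel 0.78 [175. 204.] [ 0.7422 -0.2638]
bowl 0.69 [219. 254.] [ 0.7391 -0.0261]
wiper_a 0.96 [216. 162.] [ 0.5412 -0.4077]
wiper_a 0.88 [327. 348.] [0.7001 0.309 ]
gauge 0.76 [313. 223.] [ 0.4865 -0.0021]
gauge 0.62 [317. 265.] [0.5759 0.122 ]
top [ 0.463  -0.0498  1.5011]
pin_grip 0.73 [285. 214.] [ 0.
[... 196 characters left out ...]
]
bearing_center 0.64 [239. 244.] [ 0.4674 -0.0066]
bearing_center 0.51 [284. 214.] [ 0.5569 -0.1422]
bearing_center 0.25 [282. 215.] [ 0.555  -0.1353]
stand 0.66 [200. 205.] [0.5886 0.1171]
tongs_grip 0.59 [147. 211.] [0.5615 0.2611]
tongs_grip 0.54 [203. 251.] [0.4454 0.0945]
tongs_grip 0.53 [194. 207.] [0.5743 0.1229]
tongs_tips 0.6 [146. 215.] [0.5573 0.284 ]
tongs_tips 0.56 [205. 255.] [0.4348 0.0981]
tongs_tips 0.42 [202. 204.] [0.5903 0.1111]
holder 0.82 [201. 212.] [0.567  0.1152]
holder 0.74 [199. 207.] [0.5839 0.1214]
funnel 0.68 [318. 158.] [ 0.7394 -0.2555]
wiper_a 0.82 [374. 221.] [ 0.5398 -0.4315]
wiper_a 0.81 [141. 168.] [0.7058 0.3064]
gauge 0.49 [238. 245.] [ 0.4645 -0.0024]
```

View pics/scene0.png

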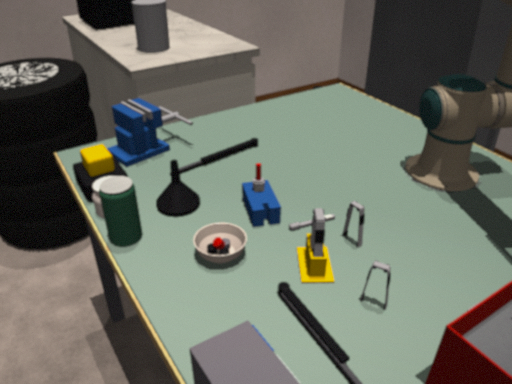

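View pics/top0.png

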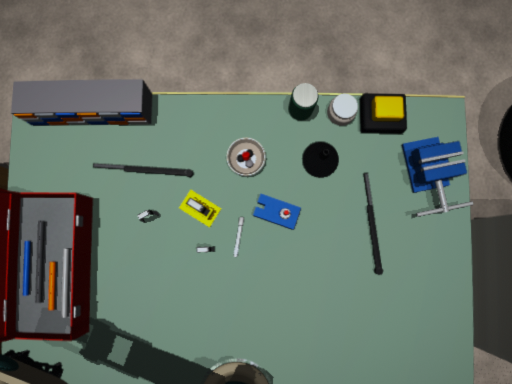

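Scene picture: the blue stand with the red pin is at about (260,200), and the yellow holder with the large tongs at (315,255). In the top view the pin is at (286,213), the notch at (261,203) and the holder at (201,208). Two small free-standing tongs, at (147,215) and (205,250) in the top view, are the decoys.

```bash
cat >> h.py <<'E'
from scipy.spatial.transform import Rotation as Ro
np.set_printoptions(precision=4,suppress=True)
def go(X,yaw,frm=None):
    "row for world TCP X with tool y at heading yaw (deg), tool z down"
    s=read_state(); p0=np.array(s['tcp_pos']);R0=Ro.from_quat(s['tool_rot'])
    y=np.array([np.cos(np.radians(yaw)),np.sin(np.radians(yaw)),0]);z=np.array([0,0,-1.])
    R1=Ro.from_matrix(np.c_[np.cross(y,z),y,z])
    d=R0.inv().apply(np.array(X)-p0)/.5
    a=(R0.inv()*R1).as_rotvec()/(np.pi/2)
    print('row',np.round(d,4).tolist(),np.round(a,4).tolist(),'t',s['clock'])
E
python3 -c "
from h import *
go([.54,-.14,.26],-26)"
```

```text
row [-1.1143, -0.993, -0.0574] [0.0, -0.0, 1.0948] t 1.3
```

Request:
send_rows(
  rows=[
    [[-0.56,-0.5,-0.06],[0,0,0.55]],
    [[-0.56,-0.5,-0.06],[0,0,0.55]],
    [[-0.56,-0.5,-0.06],[0,0,0.55]],
    [[-0.56,-0.5,-0.06],[0,0,0.55]],
    [[-0.56,-0.5,-0.06],[0,0,0.55]],
    [[-0.56,-0.5,-0.06],[0,0,0.55]],
    [[-0.56,-0.5,-0.06],[0,0,0.55]],
    [[-0.56,-0.5,-0.06],[0,0,0.55]],
  ],
  claw=0.7,
)

```text
clock: 2.1
tcp_pos: [0.3508, 0.1756, 0.2619]
tool_rot: [0.553, 0.833, 0.0, 0.001]
contact_force: [-0.2, -0.0, 0.2]
grip_width: 0.7
finger_force: 0.0
```

```bash
python3 -c "
from h import *
go([.54,-.14,.26],-26)"
```

```text
row [-0.7287, 0.1034, 0.0044] [0.001, -0.0, 0.543] t 2.1
```

Request:
send_rows(
  rows=[
    [[-0.73,0.103,0],[0,0,0.543]],
    [[-0.73,0.103,0],[0,0,0.543]],
    [[-0.73,0.103,0],[0,0,0.543]],
    [[-0.73,0.103,0],[0,0,0.543]],
    [[-0.73,0.103,0],[0,0,0.543]],
    [[-0.73,0.103,0],[0,0,0.543]],
    [[-0.73,0.103,0],[0,0,0.543]],
    [[-0.73,0.103,0],[0,0,0.543]],
  ],
)

```text
clock: 2.9
tcp_pos: [0.5407, -0.1411, 0.2601]
tool_rot: [0.848, 0.53, -0.001, -0.0]
contact_force: [-0.0, 0.1, -0.3]
grip_width: 0.698
finger_force: 0.0
```

Request:
send_rows(
  rows=[
    [[0,0,0],[0,0,0]],
    [[0,0,0],[0,0,0]],
  ],
)

```text
clock: 3.1
tcp_pos: [0.5397, -0.1373, 0.261]
tool_rot: [0.847, 0.531, -0.0, -0.0]
contact_force: [0.3, -0.1, 0.7]
grip_width: 0.7
finger_force: 0.0
```

Run:
```python
from h import *
p=vision.camera('wrist');save(p,'w1.png')
print(read_state()['tcp_pos'],-np.array(p['R']).T@p['t'],p['R'])
for k,z in dict(pin_grip=.102,stand_notch=.05,stand_bore=.06,bearing_center=.068,stand=0).items():
    for m in mark_of(k,p)[:3]: print(k,round(m['conf'],2),np.round(uv(m['centre'])),atz(p,uv(m['centre']),z)[:2])
```

```text
[ 0.5396 -0.1367  0.2614] [ 0.5748 -0.0662  0.403 ] [[ 0.8993 -0.4374 -0.0005]
 [-0.4163 -0.8561  0.3062]
 [-0.1343 -0.2751 -0.952 ]]
pin_grip 0.83 [275. 172.] [ 0.5612 -0.1434]
stand_notch 0.75 [266. 102.] [ 0.5857 -0.0733]
stand_notch 0.7 [170.  90.] [ 0.4885 -0.0113]
stand_bore 0.83 [271. 163.] [ 0.5594 -0.1414]
bearing_center 0.47 [271. 168.] [ 0.5574 -0.1449]
stand 0.91 [266. 140.] [ 0.5646 -0.1216]
stand 0.72 [330. 305.] [ 0.543  -0.4256]
```

View pics/w1.png

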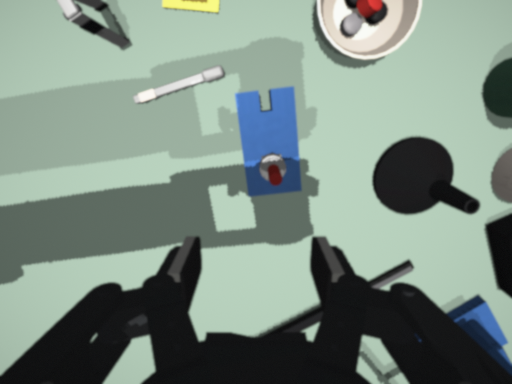

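Wrist view: stand upright with notch at (265,100), pin handle at (275,172), corners of the stand's top near (237,95), (294,87), (301,190), (249,195). I'll refine the stand pose by fitting its model to the blue outline.

```bash
cat >> h.py <<'E'
def fit_stand(p,x0=(.568,-.12,-26)):
    from scipy.optimize import minimize
    m=outline_of('stand',p)[0]['pixels']
    im=p['img'].astype(int); b=(im[...,2]>im[...,0]+25)&(im[...,2]>im[...,1]+10)
    b=cv2.morphologyEx((b&cv2.dilate(m.astype(np.uint8),np.ones((9,9))).astype(bool)).astype(np.uint8),cv2.MORPH_CLOSE,np.ones((3,3)))
    b=b|m.astype(np.uint8)
    dt=cv2.GaussianBlur(b.astype(np.float32),(0,0),1)
    def poly(q):
        a=np.radians(q[2]);R=np.array([[np.cos(a),-np.sin(a)],[np.sin(a),np.cos(a)]])
        img=np.zeros(b.shape,np.uint8)
        def P(pts,z): 
            w=np.array(pts)/1000@R.T+q[:2];return proj(p,np.c_[w,np.full(len(w),z)])
        F=lambda pts,c:cv2.fillPoly(img,[np.round(pts*16).astype(np.int32)],c,lineType=cv2.LINE_AA,shift=4)
        S=[[-35,-65],[35,-65],[35,65],[-35,65]]
        F(cv2.convexHull(np.r_[P(S,0),P(S,.05)].astype(np.float32))[:,0],255)
        N0=P([[-7,40],[7,40],[7,65],[-7,65]],.05)
        return img,N0
    def cost(q): 
        i,_=poly(q); return np.abs(cv2.GaussianBlur(i/255.,(0,0),1)-cv2.GaussianBlur(bf,(0,0),1)).sum()
    # fill notch/pin: hull of the mask
    n=cv2.findContours(b,cv2.RETR_EXTERNAL,cv2.CHAIN_APPROX_NONE)[0];n=max(n,key=cv2.contourArea)
    bf=cv2.fillPoly(np.zeros(b.shape,np.uint8),[cv2.convexHull(n)],1).astype(float)
    r=minimize(cost,x0,method='Nelder-Mead',options=dict(initial_simplex=[np.array(x0)+d for d in ([0,0,0],[.01,0,0],[0,.01,0],[0,0,6])],xatol=1e-4,fatol=.1))
    a=np.radians(r.x[2]);d=np.array([-np.sin(a),np.cos(a)])
    print('stand',r.x,'cost',r.fun,bf.sum(),'notch',r.x[:2]+.05*d,'bore',r.x[:2]-.025*d)
    return r.x
E
python3 - <<'E'
from h import *
p=vision.camera('wrist')
for q in ([237,95],[294,87],[301,190],[249,195]): print(atz(p,q,.05)[:2])
n=atz(p,(266,109),.05); print('notch inner',n)
fit_stand(p)
E
```

```text
[ 0.5577 -0.0507]
[ 0.6222 -0.0718]
[ 0.5795 -0.1923]
[ 0.5153 -0.1689]
notch inner [ 0.5818 -0.0802  0.05  ]
stand [  0.5675  -0.1204 -19.2438] cost 108.44075309008372 6178.0 notch [ 0.584  -0.0732] bore [ 0.5593 -0.144 ]
```

```bash
python3 -c "
from h import *
go([.5595,-.1438,.165],-19.2)
go([.5595,-.1438,.092],-19.2)"
```

```text
row [0.0048, 0.0415, 0.1931] [0.0003, -0.0001, -0.0732] t 3.5
row [0.0047, 0.0414, 0.3391] [0.0003, -0.0001, -0.0732] t 3.5
```

Request:
send_rows(
  rows=[
    [[0.005,0.0415,0.1],[0,0,-0.073]],
    [[0.005,0.0415,0.19],[0,0,-0.073]],
    [[0.005,0.0415,0.22],[0,0,-0.073]],
    [[0.005,0.0415,0.26],[0,0,-0.073]],
    [[0.005,0.0415,0.3],[0,0,-0.073]],
    [[0.005,0.0415,0.339],[0,0,-0.073]],
    [[0.005,0.0415,0.339],[0,0,-0.073]],
    [[0.005,0.0415,0.339],[0,0,-0.073]],
  ],
  claw=0.5,
)

```text
clock: 4.3
tcp_pos: [0.5601, -0.1443, 0.0933]
tool_rot: [0.815, 0.579, 0.0, 0.001]
contact_force: [0.4, 0.1, 0.6]
grip_width: 0.499
finger_force: 0.0
```

Run:
```python
from h import *
p=vision.camera('wrist');save(p,'w2.png');print(read_state()['tcp_pos'],proj(p,[[.5595,-.1438,.102]]))
```

```text
[ 0.5604 -0.1444  0.0939] [[253.267  255.7921]]
```

View pics/w2.png

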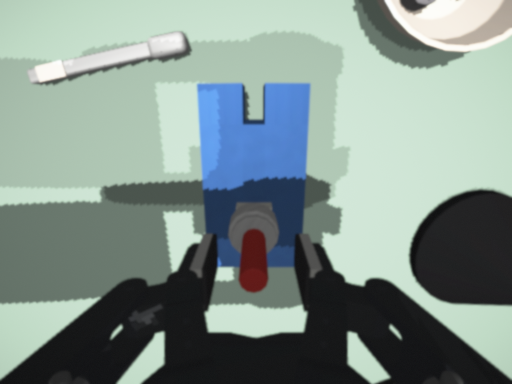

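The handle at (254,258) is centred between the fingers, and the notch sits at (244–265, 84–123). Closing on the handle.

Request:
send_rows(
  rows=[
    [[0,0,0],[0,0,0]],
    [[0,0,0],[0,0,0]],
    [[0,0,0],[0,0,0]],
    [[0,0,0],[0,0,0]],
    [[0,0,0],[0,0,0]],
    [[0,0,0],[0,0,0]],
  ],
  claw=0,
)

```text
clock: 4.95
tcp_pos: [0.5602, -0.1444, 0.093]
tool_rot: [0.815, 0.579, 0.001, 0.001]
contact_force: [-0.5, -0.2, 6.0]
grip_width: 0.143
finger_force: 58.4
```

Run:
```python
from h import *
p=vision.camera('wrist')
for q in ([198,84],[310,84],[244,123],[265,123],[254.5,123]): print(q,atz(p,q,.05)[:2])
for m in mark_of('stand_notch',p)[:1]: print(m['conf'],uv(m['centre']),atz(p,uv(m['centre']),.05))
b=proj(p,[[.584,-.0732,.05],[.559,-.144,.06]]);print(b,read_state()['tcp_pos'])
```

```text
[198, 84] [ 0.5569 -0.049 ]
[310, 84] [ 0.6218 -0.0718]
[244, 123] [ 0.5755 -0.0805]
[265, 123] [ 0.5881 -0.085 ]
[254.5, 123] [ 0.5818 -0.0828]
0.75 (257.4848, 107.4048) [ 0.5867 -0.0743  0.05  ]
[[252.8013 107.1239]
 [252.8158 223.8248]] [ 0.5602 -0.1444  0.0931]
```

Request:
send_rows(
  rows=[
    [[0,0,-0.02],[0,0,0]],
    [[0,0,-0.04],[0,0,0]],
    [[0,0,-0.06],[0,0,0]],
    [[0,0,-0.09],[0,0,0]],
    [[0,0,-0.12],[0,0,0]],
    [[0,0,-0.15],[0,0,0]],
    [[0,0,-0.15],[0,0,0]],
    [[0,0,-0.15],[0,0,0]],
  ],
)

```text
clock: 5.85
tcp_pos: [0.5597, -0.1442, 0.1671]
tool_rot: [0.815, 0.579, 0.0, 0.0]
contact_force: [0.9, 0.1, -0.3]
grip_width: 0.147
finger_force: 58.4
```

Run:
```python
from h import *
go([.5847,-.0738,.168],-19.3)
p=vision.camera('wrist');save(p,'w3.png')
for k in('pin_grip','pin_tip','bearing_center'):
  for m in mark_of(k,p)[:2]: print(k,m['conf'],uv(m['centre']),atz(p,uv(m['centre']),.068))
t=read_state()['tcp_pos'];print(t,proj(p,[[t[0],t[1],t[2]+.01],[t[0],t[1],t[2]-.063]]))
```

```text
row [0.1495, 0.0007, -0.0018] [0.0004, -0.0001, 0.0004] t 5.85
pin_grip 0.56 (255.0784, 257.01120000000003) [ 0.5384 -0.2056  0.068 ]
pin_tip 0.83 (253.9008, 207.7824) [ 0.5543 -0.1573  0.068 ]
bearing_center 0.91 (248.7808, 195.68640000000002) [ 0.5538 -0.1448  0.068 ]
bearing_center 0.48 (256.512, 103.4112) [ 0.5865 -0.0724  0.068 ]
[ 0.5592 -0.1441  0.1658] [[253.5245 256.2432]
 [254.0482 207.0449]]
```

View pics/w3.png

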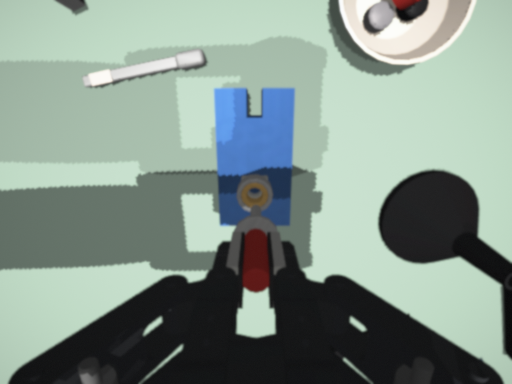

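The bearing stayed on the pedestal at (255,193), and the pin is held upright. Moving above the notch.

Request:
send_rows(
  rows=[
    [[0.07,0,0],[0,0,0]],
    [[0.12,0,0],[0,0,0]],
    [[0.153,0,0],[0,0,0]],
    [[0.153,0,0],[0,0,0]],
    [[0.153,0,0],[0,0,0]],
    [[0.153,0,0.06],[0,0,0]],
    [[0.153,0,0.06],[0,0,0]],
    [[0.153,0,0.06],[0,0,0]],
  ],
)

```text
clock: 6.85
tcp_pos: [0.5843, -0.0728, 0.1365]
tool_rot: [0.816, 0.578, -0.001, -0.001]
contact_force: [0.0, 0.0, -0.5]
grip_width: 0.143
finger_force: 58.5
```

Run:
```python
from h import *
p=vision.camera('wrist');save(p,'w4.png')
t=np.array(read_state()['tcp_pos']);print(t)
print(proj(p,[t+[0,0,.01],t-[0,0,.063],[.5847,-.0738,.05],[.5818,-.0828,.05]]))
a=p['img'][90:290,156:356];cv2.imwrite('pics/w4c.png',cv2.resize(cv2.cvtColor(a,cv2.COLOR_RGB2BGR),None,fx=3,fy=3,interpolation=cv2.INTER_CUBIC))
```

```text
[ 0.5849 -0.0727  0.1377]
[[255.617  258.1866]
 [255.7116 207.7887]
 [255.9248 198.525 ]
 [256.2164 208.8876]]
```

View pics/w4c.png

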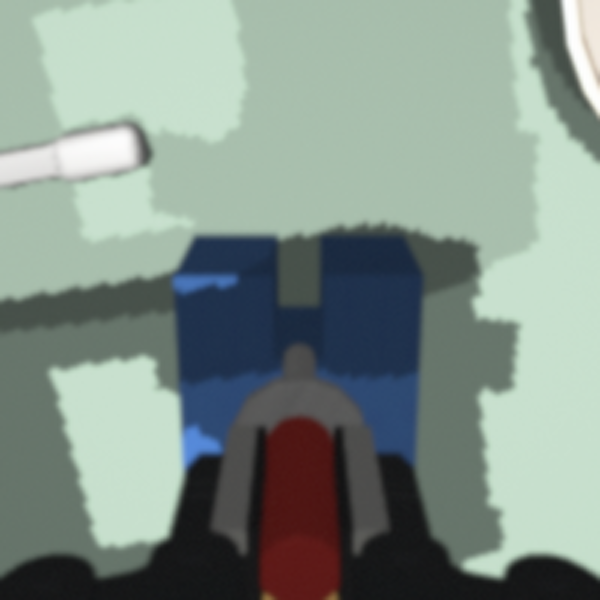

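The pin's shank (crop x≈299) lines up with the notch (crop 277–321). Lowering.

Request:
send_rows(
  rows=[
    [[0,0,0.04],[0,0,0]],
    [[0,0,0.06],[0,0,0]],
    [[0,0,0.08],[0,0,0]],
    [[0,0,0.1],[0,0,0]],
    [[0,0,0.12],[0,0,0]],
    [[0,0,0.135],[0,0,0]],
    [[0,0,0.135],[0,0,0]],
  ],
)

```text
clock: 7.6
tcp_pos: [0.5843, -0.0719, 0.068]
tool_rot: [0.815, 0.579, -0.001, -0.001]
contact_force: [-0.9, -0.0, -1.2]
grip_width: 0.141
finger_force: 58.5
```

Request:
send_rows(
  rows=[
    [[0,0,0.002],[0,0,0]],
    [[0,0,0.002],[0,0,0]],
    [[0,0,0.002],[0,0,0]],
    [[0,0,0.002],[0,0,0]],
  ],
  claw=0.45,
)

```text
clock: 8.0
tcp_pos: [0.585, -0.072, 0.0687]
tool_rot: [0.815, 0.579, 0.0, 0.0]
contact_force: [-0.2, -0.1, 0.3]
grip_width: 0.445
finger_force: 0.0
```

Request:
send_rows(
  rows=[
    [[0,0,-0.03],[0,0,0]],
    [[0,0,-0.08],[0,0,0]],
    [[0,0,-0.16],[0,0,0]],
    [[0,0,-0.24],[0,0,0]],
    [[0,0,-0.34],[0,0,0]],
    [[-0.05,0,-0.4],[0,0,0]],
    [[-0.05,0,-0.4],[0,0,0]],
    [[-0.05,0,-0.4],[0,0,0]],
  ],
  claw=0.9,
)

```text
clock: 8.8
tcp_pos: [0.5766, -0.0959, 0.2699]
tool_rot: [0.816, 0.578, 0.001, 0.001]
contact_force: [-0.0, -0.3, -1.6]
grip_width: 0.898
finger_force: 0.0
```

Run:
```python
from h import *
P=[vision.camera(n) for n in('wrist','scene')]
for p in P:
  for k,z in dict(pin_grip=.076,pin_tip=.004,bearing_center=.068,holder=0,tongs_grip=.1,tongs_tips=.013).items():
    for m in mark_of(k,p)[:3]:
      if m['conf']>.4: print(k,m['conf'],np.round(uv(m['centre'])),atz(p,uv(m['centre']),z)[:2])
p=P[0];save(p,'w5.png');print(read_state()['tcp_pos'],proj(p,[[.5848,-.0733,.076],[.5848,-.0733,.004]]))
```

```text
pin_grip 0.66 [254. 147.] [ 0.5846 -0.0711]
bearing_center 0.58 [253. 204.] [ 0.5583 -0.1413]
holder 0.86 [201.   3.] [0.578  0.1152]
tongs_tips 0.68 [120.  51.] [0.4584 0.0958]
pin_grip 0.7 [261. 197.] [ 0.5938 -0.0757]
pin_tip 0.53 [264. 222.] [ 0.5901 -0.0673]
bearing_center 0.64 [257. 183.] [ 0.5629 -0.1426]
bearing_center 0.45 [326. 346.] [0.7378 0.3437]
holder 0.97 [316. 263.] [0.5733 0.1162]
tongs_grip 0.98 [319. 227.] [0.5726 0.1155]
tongs_grip 0.76 [355. 215.] [0.4819 0.1251]
tongs_grip 0.64 [378. 278.] [0.5786 0.2949]
tongs_tips 0.89 [372. 303.] [0.5629 0.2797]
tongs_tips 0.7 [318. 263.] [0.5792 0.1287]
tongs_tips 0.61 [350. 234.] [0.4506 0.0894]
[ 0.5766 -0.0956  0.2683] [[254.7475 148.7996]
 [254.7306 140.5513]]
```

View pics/w5.png

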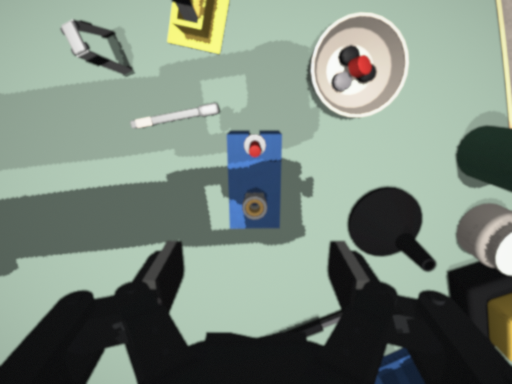

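The pin stands in the notch at (255,147), and the bearing is on its pedestal at (255,207). Next, above the holder.

```bash
python3 -c "
from h import *
go([.599,.102,.28],62)"
```

```text
row [0.3879, -0.0881, -0.0235] [0.0, -0.0, -0.9029] t 9.5
```

Request:
send_rows(
  rows=[
    [[0.388,-0.088,-0.024],[0,0,-0.9]],
    [[0.388,-0.088,-0.024],[0,0,-0.9]],
    [[0.388,-0.088,-0.024],[0,0,-0.9]],
    [[0.388,-0.088,-0.024],[0,0,-0.9]],
    [[0.388,-0.088,-0.024],[0,0,-0.9]],
    [[0.388,-0.088,-0.024],[0,0,-0.9]],
    [[0.388,-0.088,-0.024],[0,0,-0.9]],
    [[0.388,-0.088,-0.024],[0,0,-0.9]],
  ],
)

```text
clock: 10.3
tcp_pos: [0.599, 0.1023, 0.2803]
tool_rot: [0.343, 0.939, 0.0, -0.0]
contact_force: [0.1, 0.5, 0.5]
grip_width: 0.906
finger_force: 0.0
```

Request:
send_rows(
  rows=[
    [[0,0,0],[0,0,-0.15]],
    [[0,0,0],[0,0,-0.15]],
    [[0,0,0],[0,0,-0.15]],
    [[0,0,0],[0,0,-0.15]],
  ],
  claw=1,
)

```text
clock: 10.7
tcp_pos: [0.5991, 0.102, 0.2803]
tool_rot: [0.235, 0.972, 0.0, -0.0]
contact_force: [-0.4, 1.0, -0.0]
grip_width: 1.0
finger_force: 0.0
```

Run:
```python
from h import *
p=vision.camera('wrist');save(p,'w6.png')
s=read_state();print(s['tcp_pos'],Ro.from_quat(s['tool_rot']).as_matrix()[:,1])
for k,z in dict(holder=0,tongs_grip=.1,tongs_tips=.013,tongs=.005).items():
    for m in mark_of(k,p)[:3]:
      if m['conf']>.3: print(k,m['conf'],np.round(uv(m['centre'])),atz(p,uv(m['centre']),z)[:2])
```

```text
[0.599  0.1021 0.2803] [0.4561 0.89   0.0001]
holder 0.63 [255. 139.] [0.5793 0.1122]
tongs_grip 0.89 [192.  53.] [0.4576 0.101 ]
tongs_grip 0.69 [367.  61.] [0.5476 0.2618]
tongs_tips 0.96 [352.  67.] [0.5512 0.2739]
tongs_tips 0.9 [202.  63.] [0.4547 0.0976]
tongs 0.83 [260. 139.] [0.5818 0.1188]
tongs 0.7 [210.  62.] [0.4569 0.1067]
tongs 0.61 [348.  70.] [0.5518 0.2693]
```

View pics/w6.png

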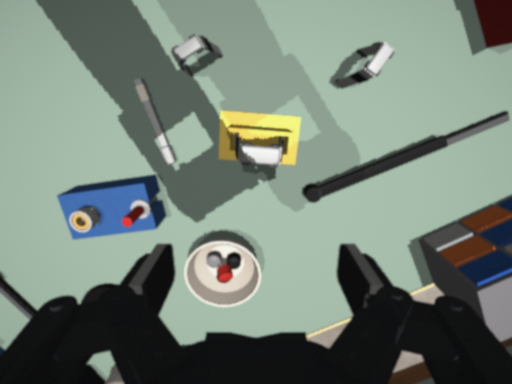

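Holder foot corners are at about (220,110), (301,116), (296,165), (219,158), with the tongs' white top at (261,156).

Run:
```python
from h import *
p=vision.camera('wrist')
c=np.array([atz(p,q,.004)[:2] for q in ([220,110],[301,116],[296,165],[219,158])]);print(c,c.mean(0))
for a,b in((0,1),(3,2),(0,3),(1,2)):
    d=c[b]-c[a];print(np.linalg.norm(d),np.degrees(np.arctan2(d[1],d[0])))
print('top',[atz(p,q,.141)[:2] for q in ([242,156],[281,159],[261,156])])
a=p['img'][90:190,190:330];cv2.imwrite('pics/w6c.png',cv2.resize(cv2.cvtColor(a,cv2.COLOR_RGB2BGR),None,fx=5,fy=5,interpolation=cv2.INTER_CUBIC))
```

```text
[[0.519  0.0873]
 [0.5791 0.1863]
 [0.6409 0.1499]
 [0.5788 0.0522]] [0.5794 0.1189]
0.1157595206649891 58.770501583558676
0.1157266890071886 57.576902042784496
0.06930767868881337 -30.427695913650734
0.07171736241915258 -30.50093274100427
top [array([0.5715, 0.1018]), array([0.592 , 0.1352]), array([0.5802, 0.1187])]
```

View pics/w6c.png

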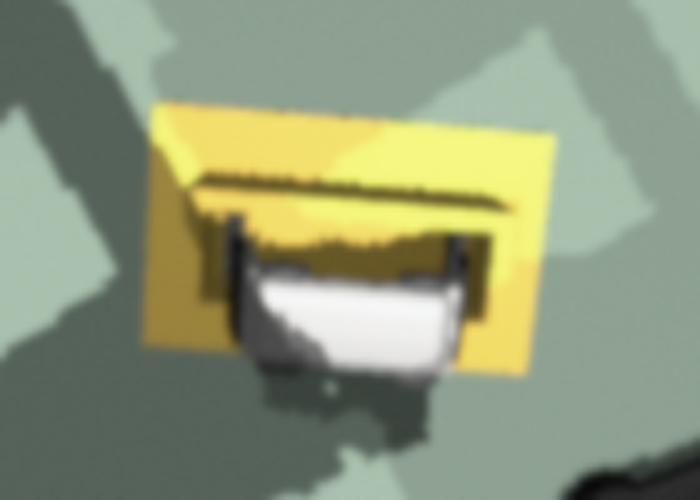

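```bash
python3 -c "
from h import *
go([.5800,.1188,.078],58.4)"
```

```text
row [0.0492, 0.0125, 0.4046] [0.0001, 0.0, 0.0506] t 11.0
```

Request:
send_rows(
  rows=[
    [[0.049,0.0125,0.08],[0,0,0.05]],
    [[0.049,0.0125,0.16],[0,0,0.05]],
    [[0.049,0.0125,0.2],[0,0,0.05]],
    [[0.049,0.0125,0.25],[0,0,0.05]],
    [[0.049,0.0125,0.31],[0,0,0.05]],
    [[0.049,0.0125,0.37],[0,0,0.05]],
    [[0.049,0.0125,0.405],[0,0,0.05]],
    [[0.049,0.0125,0.405],[0,0,0.05]],
  ],
  claw=1,
)

```text
clock: 11.8
tcp_pos: [0.5782, 0.1185, 0.0745]
tool_rot: [0.272, 0.962, -0.001, -0.003]
contact_force: [-0.7, 0.5, 0.4]
grip_width: 1.0
finger_force: 0.0
```

Run:
```python
from h import *
p=vision.camera('wrist');save(p,'w7.png');print(read_state()['tcp_pos'])
print(proj(p,[[.58,.1188,.1],[.58,.1188,.141]]))
for m in mark_of('tongs_grip',p)[:2]: print(m['conf'],uv(m['centre']),atz(p,uv(m['centre']),.1))
```

```text
[0.5794 0.1186 0.0769]
[[256.3254 274.7022]
 [256.2423 343.6127]]
0.6 (78.08, 58.90560000000001) [0.4626 0.11   0.1   ]
0.41 (62.3104, 171.6864) [0.4929 0.0738 0.1   ]
```

View pics/w7.png

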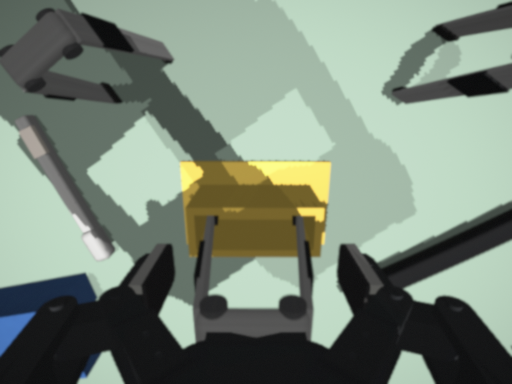

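The tongs (x≈255) sit centred between the fingers. Partial squeeze.

Request:
send_rows(
  rows=[
    [[0,0,0],[0,0,0]],
    [[0,0,0],[0,0,0]],
    [[0,0,0],[0,0,0]],
    [[0,0,0],[0,0,0]],
    [[0,0,0],[0,0,0]],
  ],
  claw=0.59,
)

```text
clock: 12.4
tcp_pos: [0.5812, 0.119, 0.08]
tool_rot: [0.272, 0.962, 0.001, 0.002]
contact_force: [-0.2, 0.4, 6.5]
grip_width: 0.591
finger_force: 6.8
```

Request:
send_rows(
  rows=[
    [[0,0,-0.03],[0,0,0]],
    [[0,0,-0.06],[0,0,0]],
    [[0,0,-0.1],[0,0,0]],
    [[0,0,-0.14],[0,0,0]],
    [[0,0,-0.19],[0,0,0]],
    [[0,0,-0.24],[0,0,0]],
    [[0,0,-0.26],[0,0,0]],
    [[0,0,-0.26],[0,0,0]],
  ],
)

```text
clock: 13.2
tcp_pos: [0.5808, 0.1189, 0.2103]
tool_rot: [0.272, 0.962, 0.001, 0.002]
contact_force: [-0.1, -0.5, -0.8]
grip_width: 0.589
finger_force: 4.8
```

Run:
```python
from h import *
s=read_state();t=np.array(s['tcp_pos']);print(t,s['contact_force'],s['finger_force'])
Z=Ro.from_quat(s['tool_rot']).as_matrix();print(Z)
p=vision.camera('wrist');save(p,'w8.png')
for k in('tongs_grip','tongs_tips','tongs'):
    for m in mark_of(k,p)[:3]: print(k,m['conf'],uv(m['centre']))
print(proj(p,[t-[0,0,z] for z in(-.019,.068,.076)]))
go([.5585,-.1435,.215],-19.3)
```

```text
[0.5808 0.1189 0.2103] [-0.1232 -0.4621 -0.8098] 4.798534439069044
[[-0.8526  0.5226  0.0041]
 [ 0.5226  0.8526  0.0007]
 [-0.0032  0.0027 -1.    ]]
tongs_grip 0.6 (380.416, 68.3904)
tongs_grip 0.59 (161.3824, 73.99680000000001)
tongs_tips 0.93 (178.9952, 78.6048)
tongs_tips 0.74 (354.816, 77.184)
tongs_tips 0.45 (56.0128, 274.21439999999996)
tongs 0.85 (352.6144, 74.91839999999999)
tongs 0.8 (185.2928, 77.9904)
[[254.2265 265.0955]
 [254.3566 203.6454]
 [254.3641 200.188 ]]
row [-0.2383, -0.4689, -0.0177] [-0.002, -0.0005, 0.8643] t 13.4
```

View pics/w8.png

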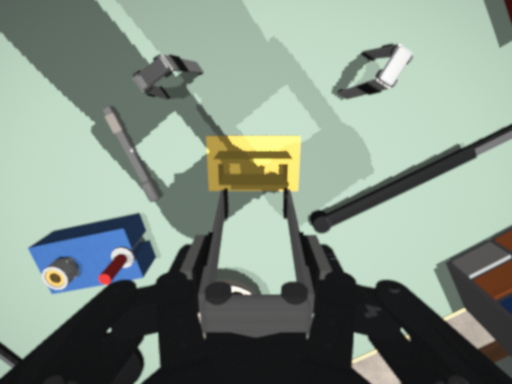

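The tongs are held straight, with the jaw tips at (225,200) and (286,200), symmetric about the tool axis. Carrying them above the bearing.

Request:
send_rows(
  rows=[
    [[-0.04,-0.08,-0.02],[0,0,0.09]],
    [[-0.08,-0.16,-0.02],[0,0,0.18]],
    [[-0.11,-0.22,-0.02],[0,0,0.27]],
    [[-0.14,-0.28,-0.02],[0,0,0.36]],
    [[-0.17,-0.34,-0.02],[0,0,0.45]],
    [[-0.2,-0.4,-0.02],[0,0,0.54]],
    [[-0.22,-0.44,-0.02],[0,0,0.63]],
    [[-0.235,-0.466,-0.02],[0,0,0.72]],
  ],
)

```text
clock: 14.2
tcp_pos: [0.5577, -0.143, 0.2163]
tool_rot: [0.747, 0.664, -0.001, -0.001]
contact_force: [0.1, 0.4, -0.6]
grip_width: 0.589
finger_force: 4.8
```

Request:
send_rows(
  rows=[
    [[0,0,0],[0,0,0.144]],
    [[0,0,0],[0,0,0.144]],
    [[0,0,0],[0,0,0.144]],
    [[0,0,0],[0,0,0.144]],
  ],
)

```text
clock: 14.6
tcp_pos: [0.5582, -0.1412, 0.2169]
tool_rot: [0.815, 0.58, -0.0, -0.001]
contact_force: [0.3, -0.6, -0.6]
grip_width: 0.592
finger_force: 4.8
```

Run:
```python
from h import *
s=read_state();t=np.array(s['tcp_pos']);print(t,s['finger_force'])
go([.5597,-.1443,.137],-19.3)
rs=[]
for n in('wrist','scene','top'):
  p=vision.camera(n);save(p,'b_%s.png'%n)
  for k,z in(('bearing_center',.068),('tongs_tips',t[2]-.068),('pin_grip',.076)):
    for m in mark_of(k,p)[:3]:
      if m['conf']>.3: print(n,k,round(m['conf'],2),np.round(uv(m['centre'])),atz(p,uv(m['centre']),z)[:2])
  for o in outline_of('bearing',p)[:1]:
    ys,xs=np.nonzero(o['pixels']);print(n,'outline',o['conf'],len(xs),atz(p,(xs.mean(),ys.mean()),.07)[:2],xs.min(),xs.max(),ys.min(),ys.max())
```

```text
[ 0.5582 -0.1412  0.2169] 4.799286317938822
row [-0.005, 0.0051, 0.1597] [-0.001, -0.0, 0.0018] t 14.6
wrist bearing_center 0.74 [253. 183.] [ 0.554  -0.1456]
wrist bearing_center 0.69 [256. 147.] [ 0.5695 -0.1101]
wrist pin_grip 0.94 [260. 105.] [ 0.587  -0.0721]
wrist outline 0.77 721 [ 0.5596 -0.144 ] 242 272 165 197
scene bearing_center 0.6 [220. 251.] [0.7691 0.04  ]
scene bearing_center 0.5 [256. 184.] [ 0.5663 -0.1437]
scene tongs_tips 0.89 [373. 301.] [0.667  0.3616]
scene tongs_tips 0.77 [263. 158.] [ 0.5581 -0.1233]
scene tongs_tips 0.56 [355. 232.] [0.5701 0.2144]
scene pin_grip 0.55 [265. 196.] [ 0.585  -0.0711]
scene outline 0.56 93 [ 0.559  -0.1407] 254 264 178 187
top tongs_tips 0.7 [150. 216.] [0.5443 0.2421]
top tongs_tips 0.42 [209. 251.] [0.4486 0.0746]
top pin_grip 0.45 [260. 203.] [ 0.5899 -0.0701]
top outline 0.65 1167 [ 0.7331 -0.0252] 226 265 137 174
```

Request:
send_rows(
  rows=[
    [[-0.005,0.005,0.03],[0,0,0]],
    [[-0.005,0.005,0.06],[0,0,0]],
    [[-0.005,0.005,0.08],[0,0,0]],
    [[-0.005,0.005,0.1],[0,0,0]],
    [[-0.005,0.005,0.12],[0,0,0]],
    [[-0.005,0.005,0.14],[0,0,0]],
    [[-0.005,0.005,0.155],[0,0,0]],
    [[-0.005,0.005,0.163],[0,0,0]],
  ],
)

```text
clock: 16.15
tcp_pos: [0.5598, -0.1444, 0.1353]
tool_rot: [0.815, 0.579, -0.0, -0.0]
contact_force: [1.1, 0.5, -1.2]
grip_width: 0.592
finger_force: 4.8
```

Request:
send_rows(
  rows=[
    [[0,0,0],[0,0,0]],
    [[0,0,0],[0,0,0]],
  ],
)

```text
clock: 16.35
tcp_pos: [0.5602, -0.1446, 0.1367]
tool_rot: [0.815, 0.579, 0.0, 0.0]
contact_force: [-0.7, -1.0, 0.4]
grip_width: 0.585
finger_force: 4.8
```

Run:
```python
from h import *
s=read_state();t=np.array(s['tcp_pos']);print(t,s['finger_force'],s['contact_force'],s['grip_width'])
p=vision.camera('scene');
for k in('tongs_tips','bearing_center','tongs_grip'):
    for m in mark_of(k,p)[:4]:
      u=uv(m['centre'])
      if m['conf']>.2 and 230<u[0]<290 and u[1]<210: print(k,m['conf'],np.round(u,1))
print(proj(p,[[.5596,-.144,.068],[t[0],t[1],t[2]-.066]]))
p=vision.camera('wrist');im=p['img']
u=proj(p,[t-[0,0,.066],[.5596,-.144,.068],[.5596,-.144,.076]]);print(u)
for k in('tongs','bearing'):
  for o in outline_of(k,p)[:2]: print(k,o['conf'],np.round(np.array(o['bbox'])*[512,384,512,384]))
```

```text
[ 0.5602 -0.1446  0.1367] 4.798803150006279 [-0.6967 -1.0378  0.3818] 0.5851932860380561
tongs_tips 0.61 [259.7 181.6]
tongs_grip 0.63 [260.5 152.3]
[[257.9686 182.7944]
 [257.6441 181.8495]]
[[254.7404 206.2425]
 [253.7547 204.6348]
 [253.7068 208.3135]]
tongs 0.77 [200. 188. 314. 334.]
tongs 0.55 [210.  87. 295. 240.]
bearing 0.44 [195. 187. 317. 337.]
```

Request:
send_rows(
  rows=[
    [[0,0,0.003],[0,0,0]],
    [[0,0,0.003],[0,0,0]],
    [[0,0,0.003],[0,0,0]],
    [[0,0,0.003],[0,0,0]],
    [[0,0,0.003],[0,0,0]],
    [[0,0,0.003],[0,0,0]],
  ],
  claw=0.45,
)

```text
clock: 17.3
tcp_pos: [0.5603, -0.1446, 0.1357]
tool_rot: [0.815, 0.579, 0.0, 0.001]
contact_force: [-0.8, 0.8, 5.7]
grip_width: 0.525
finger_force: 60.6
```

Request:
send_rows(
  rows=[
    [[0,0,-0.01],[0,0,0]],
    [[0,0,-0.03],[0,0,0]],
    [[0,0,-0.06],[0,0,0]],
    [[0,0,-0.09],[0,0,0]],
    [[0,0,-0.12],[0,0,0]],
    [[0,0,-0.16],[0,0,0]],
    [[0,0,-0.2],[0,0,0]],
    [[0,0,-0.23],[0,0,0]],
  ],
)

```text
clock: 18.1
tcp_pos: [0.5603, -0.1446, 0.2525]
tool_rot: [0.815, 0.579, 0.001, 0.001]
contact_force: [1.1, 0.4, -0.7]
grip_width: 0.523
finger_force: 61.4
```

Request:
send_rows(
  rows=[
    [[0,0,0],[0,0,0]],
    [[0,0,0],[0,0,0]],
    [[0,0,0],[0,0,0]],
    [[0,0,0],[0,0,0]],
    [[0,0,0],[0,0,0]],
  ],
)

```text
clock: 18.6
tcp_pos: [0.5598, -0.1444, 0.2489]
tool_rot: [0.815, 0.579, -0.0, -0.001]
contact_force: [-0.2, 0.5, -1.2]
grip_width: 0.524
finger_force: 61.4
```

Run:
```python
from h import *
s=read_state();t=np.array(s['tcp_pos']);print(t,s['finger_force'],s['contact_force'],s['grip_width'])
for n in('wrist','scene','top'):
  p=vision.camera(n);save(p,'c_%s.png'%n)
  print(n,'expect bearing,bore,pin',proj(p,[t-[0,0,.068],[.56,-.1444,.068],[.585,-.072,.076]]).tolist())
  for k in('bearing_center','pin_grip','tongs_tips'):
    for m in mark_of(k,p)[:3]: print(k,round(m['conf'],2),np.round(uv(m['centre'])))
```

```text
[ 0.5598 -0.1444  0.2489] 61.36416435241699 [-0.163   0.5107 -1.2261] 0.5241781992471258
wrist expect bearing,bore,pin [[254.92431654120452, 205.33482057696568], [255.39678477068443, 171.02831328031462], [254.99941054710285, 102.64807272970963]]
bearing_center 0.56 [254. 205.]
pin_grip 0.59 [256. 101.]
pin_grip 0.51 [256. 166.]
tongs_tips 0.91 [108.   4.]
scene expect bearing,bore,pin [[257.9664981615104, 142.97516964004402], [257.7513425468839, 182.768568384339], [265.22328574140374, 196.32331318489162]]
bearing_center 0.59 [257. 142.]
pin_grip 0.61 [327. 349.]
pin_grip 0.47 [265. 196.]
tongs_tips 0.85 [352. 234.]
tongs_tips 0.68 [259. 143.]
tongs_tips 0.67 [370. 299.]
top expect bearing,bore,pin [[287.5363582513303, 210.48696586455407], [284.8472883181371, 213.16563100258458], [260.71681524042066, 204.530330868139]]
bearing_center 0.4 [285. 216.]
tongs_tips 0.51 [149. 216.]
tongs_tips 0.41 [206. 252.]
```

The bearing shows at the jaw tips in both the wrist and scene pictures, about 0.18 m up, and the pin is still at the notch. Handing in.

```bash
python3 -c "
from h import *
print(order.finish_job())"
```

```text
the job is handed in; nothing more can be done
None
```

The job is handed in, but the judge's result was not shown: the pin is parked upright and released in the notch, and the bearing is held still in the tongs about 0.18 m above the bench (I viewed 11 pictures, one over the limit of 10).

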